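# Feel which swing clamp of the marking jig binds, and flag it

### The job

Check the two swing clamps of the marking jig: push each one's black knob gently round from open towards its green stud. One clamp swings freely, so leave it fully home; the other binds part-way on something inside its housing, so press it lightly up against the bind for a moment to be sure, never force it, and leave it where it stopped. Then stand the red marker upright on the yellow disc of the clamp that binds, and leave the other things alone.

Things in the scene. Friction and masses are not known exactly. Their poses are not given: they have to be found in the camera images.
- housing_a: Housing of swing clamp a: closed white box with a blue top, 100 x 100 mm, 50 mm high, fixed on the jig plate (plate top 12 mm above the table). Origin: centre of its underside; own +x points away from its yellow disc, z up. Its inside cannot be seen. On its top a grey stud marks the open end, a green stud the home end. The clamps look alike; either may be on the left.
- clamp_a (a joint): Lever angle of clamp a (rad) about an upright axis in the middle of its housing: 0 fully open (grey stud), 1.35 fully home (green stud), growing anticlockwise from above; the arm points q - 0.675 rad from the housing's own +x. Starts at 0 to 0.2 and stays where left. A free lever needs about 1.2 N at the knob all the way.
- hinge_a (a point): Point on the upright turning axis of clamp a's lever, on top of its steel hub, 65 mm above the plate. A lever that binds moves freely until, somewhere between 0.45 and 1.1 rad, it comes up firm on something inside: the force at the knob then climbs by some 3 to 4 N per further mm. More than about 15 N at the knob is forcing it.
- disc_a (a point): Centre of the flat yellow disc (70 mm across, flush with the plate) that belongs to clamp a, 105 mm from the lever's axis on the robot's side of the housing.
- knob_a (a point): Black upright knob on the end of clamp a's lever: a cylinder 24 mm across and 42 mm high, its foot 63 mm and its top 105 mm above the plate; its axis is 100 mm from the lever's turning axis. The lever is a flat aluminium bar 18 mm wide whose top is 63 mm above the plate. This point is the centre of the knob's top face.
- housing_b: Housing of swing clamp b: closed white box with a blue top, 100 x 100 mm, 50 mm high, fixed on the jig plate (plate top 12 mm above the table). Origin: centre of its underside; own +x points away from its yellow disc, z up. Its inside cannot be seen. On its top a grey stud marks the open end, a green stud the home end. The clamps look alike; either may be on the left.
- clamp_b (a joint): Lever angle of clamp b (rad) about an upright axis in the middle of its housing: 0 fully open (grey stud), 1.35 fully home (green stud), growing anticlockwise from above; the arm points q - 0.675 rad from the housing's own +x. Starts at 0 to 0.2 and stays where left. A free lever needs about 1.2 N at the knob all the way.
- hinge_b (a point): Point on the upright turning axis of clamp b's lever, on top of its steel hub, 65 mm above the plate. A lever that binds moves freely until, somewhere between 0.45 and 1.1 rad, it comes up firm on something inside: the force at the knob then climbs by some 3 to 4 N per further mm. More than about 15 N at the knob is forcing it.
- disc_b (a point): Centre of the flat yellow disc (70 mm across, flush with the plate) that belongs to clamp b, 105 mm from the lever's axis on the robot's side of the housing.
- knob_b (a point): Black upright knob on the end of clamp b's lever: a cylinder 24 mm across and 42 mm high, its foot 63 mm and its top 105 mm above the plate; its axis is 100 mm from the lever's turning axis. The lever is a flat aluminium bar 18 mm wide whose top is 63 mm above the plate. This point is the centre of the knob's top face.
- marker: Red marker post, loose, 120 g: round foot 36 mm across and 8 mm high, above it a stem 20 mm across up to 50 mm. Origin: centre of its underside; z up. It stands upright on the plate between the two clamps.
- hex_key: Brass-coloured hex key lying on the plate, 85 x 30 mm, 6 mm thick. Origin: on its underside, mid-length of the long leg. Bystander.
- black_card: Black metal card 55 x 86 x 4 mm lying on the plate near the white fence. Origin: centre of its underside. Bystander.
- steel_card: Dark steel card 55 x 86 x 4 mm on the table at the left of the plate. Origin: centre of its underside. Bystander.
- mouse: Black computer mouse, 105 x 62 mm and 35 mm high, on a green mat at the right of the plate. Origin: centre of its underside. Bystander.
- cup: White mug, 80 mm across, 90 mm high, on the table at the right. Origin: centre of its underside. Bystander.
Mind the look-alikes: they are no part of the job. Of the things like the marker, leave any that is turquoise; of the rest the larger one is meant.

How it is judged:
By the outcome, as a careful person would: the job done as asked, in the order asked, and still so for the second after the job is handed in, with the robot touching nothing.
It also fails if it takes over 72 s, if anything falls off the work surface, if the arm or the gripper's body presses on something with over 40 N, if the wrist force passes 120 N, or if a joint passes its speed limit or range.

### The arm

A 7-joint arm with a two-finger parallel gripper is mounted at the origin on the work surface. World frame = base frame: x ahead of the robot, y to its left, z up, the work surface at z = 0. Lengths are in mm, angles in rad, forces in N, time in s.
With the tool pointing down it reaches from about 425 to 950 mm from the base axis. Payload 4.7 kg.
Tool frame: the origin (TCP) lies on the centre line of the jaws, within the pads' length; the fingertips stand 14 mm ahead of it and the grasp point (between the pads) lies 5 mm behind it; x points along the fingers, y is the direction in which the jaws open and shut, and the axes are right-handed (so a half turn about x gives the same grasp; the last joint's range is limited). The gripper opens to 85 mm and grips with 20 to 120 N. Pads are 22 mm wide; open, the fingers measure 114 mm over their backs; the gripper's body (76 mm by 85 mm) begins 54 mm behind the grasp point. The pads swing forward as they close: fully open they stand 13 mm farther back than shut.
Start: joints at [-1.197, 0.469, -0.049, 1.532, 0.024, 1.141, -0.082], TCP at [264.56, 621.011, 245.335] pointing down, gripper open.
Joint ranges: [-2.59, 2.59], [-0.33, 1.99], [-1.39, 1.29], [0.1, 2.45], [-1.04, 4.18], [0.21, 1.99], [-2.66, 2.66]. Speed limits (rad/s): [2.57, 2.57, 3.14, 3.14, 3.14, 3.14, 3.14].

### API

Orientations are given as a unit quaternion [w, x, y, z].
In Python, from plant import env, kinematics, get_image gives the robot as it stands. Calls block until the motion is done:
- env.goto(position, orientation): joint-space move of the TCP to a pose.
- env.line_to(position, frame=None, velocity=150, guard=None): straight line of the TCP; frame=None keeps the orientation; velocity is the mean speed in mm/s. With guard (N) it stops when the force on the tool has changed by that much, and returns True; else False.
- env.goto_joints(angles): joint-space move.
- env.gripper_to(opening): opening from 0.0 (shut) to 1.0 (fully open); the grip force is fixed at half the most; returns when the fingers have stopped.
- env.sleep(seconds).
- kinematics.solve_ik(position, orientation): joint angles nearest the present ones, or None.
- get_image(name): name is "scene" or "top" or "wrist"; returns a dict with "color" (420x560x3 uint8, red, green, blue), "mtx" (3x3 intrinsics, pixels), "R" (3x3) and "t" (3): a world point X has camera coordinates R X + t; the wrist camera has in their place "hand_eye" (4x4, takes a point from camera to tool coordinates, whose origin is the TCP and whose axes are the tool frame's). Camera axes: x right, y down, z forward; pixel columns grow to the right and rows downward; lengths in mm; the calibration is good to about 2 mm. A picture is of the moment at which its call begins: read the wrist's pose just before it. There is no depth.
A pose or a line that the arm cannot do raises env.MotionError and nothing moves.
- env.sign_off(): hands the job in, once; it reports no verdict.
Readings, each from a call of its own:
- env.get_t(): time.
- env.get_q(): joint angles.
- env.get_joint_vel(): joint speeds.
- env.get_effort(): joint torques, N m.
- env.get_tool_pos(): TCP position.
- env.get_orientation(): TCP orientation.
- env.get_contact_force(): force on the tool from outside, world axes, zero at the start.
- env.get_ft_torque(): the same for the moment, N m.
- env.get_finger_gap(): opening from 0.0 (shut) to 1.0 (fully open).
Only numpy, scipy, OpenCV 4.12 (cv2) and the standard library are available. Lean on these libraries where they do the work, as an engineer would, in place of code of your own. Each camera call takes 0.05 s, during which the arm holds its last target. There are 200 camera calls.

## Working session

There is one attempt and no reset: what is moved stays moved. The work goes in short steps, each a Python script; the robot and the scene stay as the last script left them, time stands still between calls to the robot, and variables do not carry over. Pictures are saved under pics/ and viewed, about 8 in all and at most 12, crops included, and the job is handed in when it is done.

```bash
mkdir -p pics; ls
python3 - <<'E'
from plant import env,get_image
import cv2,numpy as np
for n in("scene","top"):
    d=get_image(n);cv2.imwrite(f"pics/{n}0.png",d["color"][:,:,::-1]);np.savez(f"pics/{n}0.npz",**d)
    print(n,d["mtx"].tolist(),np.round(d["R"],3).tolist(),np.round(d["t"],1))
print(env.get_t(),env.get_orientation(),env.get_contact_force(),get_image("wrist")["hand_eye"])
E
```

```text
pics
scene [[472.20381138766095, 0.0, 285.65611972355987], [0.0, 472.20381138766095, 212.52396552850126], [0.0, 0.0, 1.0]] [[0.797, 0.604, 0.009], [0.459, -0.597, -0.658], [-0.391, 0.529, -0.753]] [-397.  -175.6 1351.3]
top [[430.86514542718845, 0.0, 280.57758713029307], [0.0, 430.86514542718845, 207.83127300221915], [0.0, 0.0, 1.0]] [[-0.014, -1.0, -0.024], [-0.996, 0.016, -0.086], [0.086, 0.023, -0.996]] [   6.2  527.  1056.1]
0.1 [ 0.69271314  0.14079814  0.69292613 -0.14204846] [-0.54854031 -0.18271264 -0.12259441] [[-3.96709421e-04 -2.91762059e-01  9.56490849e-01 -1.29019675e+02]
 [ 9.99999878e-01 -3.98696774e-04  2.93139010e-04 -1.33984183e+00]
 [ 2.95822975e-04  9.56490848e-01  2.91762181e-01 -7.44818145e+01]
 [ 0.00000000e+00  0.00000000e+00  0.00000000e+00  1.00000000e+00]]
```

View pics/scene0.png

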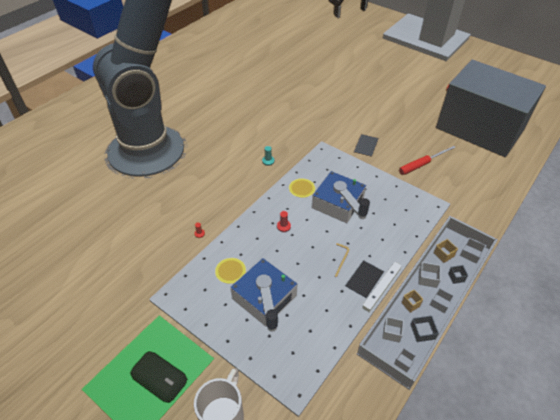

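View pics/top0.png

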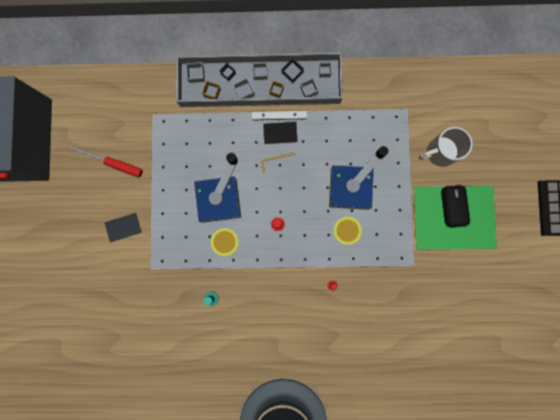

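Two clamps: the left one has its hub at about (215,198) and knob (232,158) in the top view; the right one has hub (353,186) and knob (382,152). The red marker is at (278,224). The smaller red one (333,286) and the turquoise one (210,298) are look-alikes. I'll locate these by colour in both views and triangulate.

```bash
cat > h.py <<'E'
import numpy as np,cv2
from scipy.optimize import least_squares
def proj(d,X):
    c=d["R"]@np.asarray(X,float)+d["t"]; p=d["mtx"]@c; return p[:2]/p[2]
def onplane(d,uv,z):
    r=d["R"].T@np.linalg.solve(d["mtx"],[uv[0],uv[1],1.]); o=-d["R"].T@d["t"]; return o+r*(z-o[2])/r[2]
def tri(obs):
    x0=onplane(*obs[0],60)
    s=least_squares(lambda X:np.concatenate([proj(d,X)-uv for d,uv in obs]),x0)
    return s.x,np.abs(s.fun).max()
def blobs(img,lo,hi,amin=15,roi=None):
    h=cv2.cvtColor(img,cv2.COLOR_RGB2HSV); m=cv2.inRange(h,lo,hi)
    if lo[0]==0 and hi[0]<20: m|=cv2.inRange(h,(170,lo[1],lo[2]),(180,hi[1],hi[2]))
    n,l,s,c=cv2.connectedComponentsWithStats(m)
    return [(np.round(c[i],1).tolist(),s[i].tolist()) for i in range(1,n) if s[i,4]>=amin]
E
python3 - <<'E'
from h import *
S=dict(np.load("pics/scene0.npz"));T=dict(np.load("pics/top0.npz"))
for n,d in(("scene",S),("top",T)):
    for k,lo,hi in(("yel",(22,140,120),(35,255,255)),("red",(0,150,80),(8,255,255)),("blk",(0,0,0),(180,255,45)),("grn",(50,90,60),(75,255,200)),("blue",(100,120,50),(125,255,255))):
        print(n,k,[b for b in blobs(d["color"],lo,hi,8) if b[1][4]<6000 and 170<b[0][0]<400 and 105<b[0][1]<350])
def up(d,x,y,w,h,f): cv2.imwrite(f,cv2.resize(d["color"][y:y+h,x:x+w,::-1],None,fx=4,fy=4,interpolation=cv2.INTER_CUBIC))
a=cv2.resize(T["color"][130:280,190:390,::-1],None,fx=4,fy=4,interpolation=cv2.INTER_CUBIC);cv2.imwrite("pics/topz.png",a)
a=cv2.resize(S["color"][165:330,220:390,::-1],None,fx=3.6,fy=3.6,interpolation=cv2.INTER_CUBIC);cv2.imwrite("pics/scz.png",a)
E
```

```text
scene yel [([301.6, 187.6], [290, 180, 24, 17, 321]), ([229.9, 270.0], [217, 259, 28, 24, 501])]
scene red [([283.6, 214.2], [281, 212, 6, 6, 29]), ([198.8, 230.5], [195, 223, 10, 14, 83]), ([283.5, 226.7], [278, 222, 12, 9, 69])]
scene blk []
scene grn [([282.8, 277.2], [282, 275, 3, 6, 13])]
scene blue [([337.2, 189.6], [314, 173, 51, 37, 702]), ([262.8, 284.2], [232, 261, 64, 53, 1268])]
top yel [([347.2, 230.3], [335, 218, 26, 26, 537]), ([224.0, 241.6], [212, 229, 25, 26, 525])]
top red [([277.4, 223.8], [271, 218, 13, 13, 128]), ([332.3, 285.1], [328, 280, 10, 11, 82])]
top blk [([279.8, 132.4], [264, 123, 32, 20, 577]), ([381.4, 152.1], [376, 147, 11, 11, 86]), ([231.6, 158.6], [227, 154, 10, 10, 75])]
top grn [([338.1, 175.1], [337, 174, 3, 3, 8])]
top blue [([350.0, 188.5], [331, 166, 42, 42, 1245]), ([216.1, 201.0], [195, 177, 44, 44, 1217])]
```

View pics/topz.png

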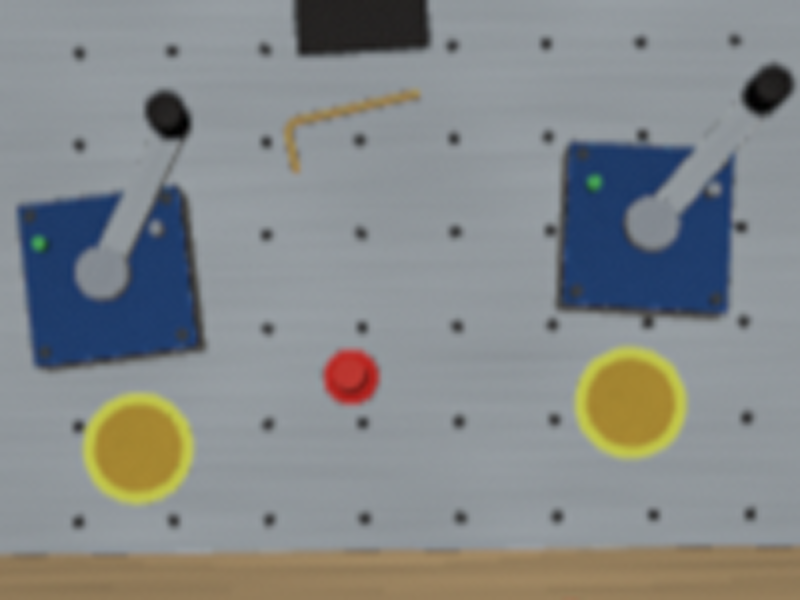

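View pics/scz.png

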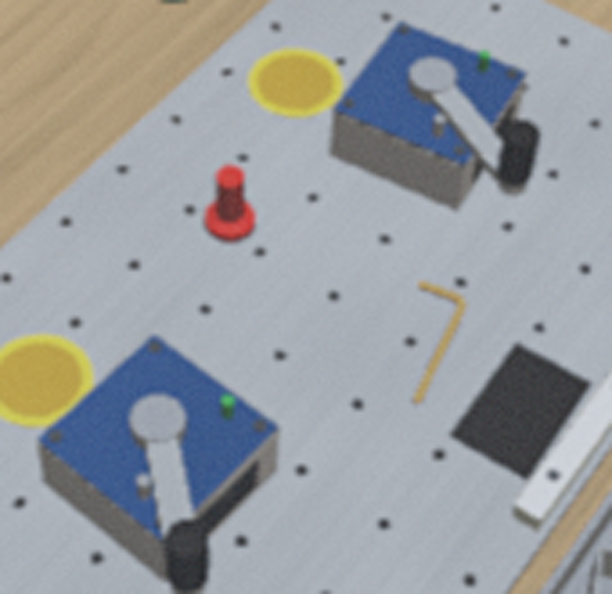

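The zoomed views give these crop positions:

| Feature | Top crop | Scene crop |
|---|---|---|
| Hub, left | (102,272) | (433,75) |
| Hub, right | (652,222) | (158,417) |
| Knob top, left | (165,112) | (521,129) |
| Knob top, right | (770,86) | (187,532) |
| Marker top | (348,370) | (230,174) |

Run:
```python
from h import *
S=dict(np.load("pics/scene0.npz"));T=dict(np.load("pics/top0.npz"))
t=lambda u,v:np.array([(u+.5)/4-.5+190,(v+.5)/4-.5+130])
s=lambda u,v:np.array([(u+.5)/3.6-.5+220,(v+.5)/3.6-.5+165])
P=dict(hubL=(t(102,272),s(433,75),77),hubR=(t(652,222),s(158,417),77),knobL=(t(165,112),s(521,129),117),knobR=(t(770,86),s(187,532),117),
 discL=(np.array([224,241.6]),np.array([301.6,187.6]),12),discR=(np.array([347.2,230.3]),np.array([229.9,270]),12),mark=(t(348,370),s(230,174),62),foot=(t(351,377),s(230,219),20))
X={}
for k,(a,b,z) in P.items():
    x,e=tri([(T,a),(S,b)]); X[k]=(onplane(T,a,z)+onplane(S,b,z))/2
    print(k,x.round(1),round(e,2),"planes",onplane(T,a,z).round(1),onplane(S,b,z).round(1))
for c in"LR":
    h,k,d=X["hub"+c],X["knob"+c],X["disc"+c]
    yaw=np.arctan2(*(h-d)[1::-1]);ph=np.arctan2(*(k-h)[1::-1])
    print(c,"yaw",yaw,"d",np.hypot(*(h-d)[:2]),"r",np.hypot(*(k-h)[:2]),"q",ph-yaw+.675)
```

```text
hubL [548.9 152.7  78.8] 0.17 planes [549.4 153.2  77. ] [547.8 153.9  77. ]
hubR [ 573.  -175.3   79.1] 0.24 planes [ 573.8 -175.2   77. ] [ 571.8 -174.5   77. ]
knobL [637.  109.3 120.2] 0.14 planes [637.4 109.5 117. ] [636.  112.3 117. ]
knobR [ 645.4 -239.5  116.9] 0.24 planes [ 645.9 -239.1  117. ] [ 645.1 -239.8  117. ]
discL [444.3 141.4  14.7] 0.3 planes [444.9 142.3  12. ] [442.3 143.   12. ]
discR [ 467.9 -168.1   14.8] 0.37 planes [ 468.8 -167.8   12. ] [ 465.8 -167.4   12. ]
mark [487.9   6.2  66.7] 0.6 planes [489.3   7.4  62. ] [484.4   8.6  62. ]
foot [486.8   6.6  19.2] 0.19 planes [487.2   6.9  20. ] [486.9   5.7  20. ]
L yaw 0.1033933989923892 d 105.56868986769472 r 97.89617432291068 q 0.12072385324160806
R yaw -0.06863108361858046 d 105.7455177450474 r 97.26166832376678 q 0.017285813415359508
```

```bash
cat > m.py <<'E'
import numpy as np
from scipy.spatial.transform import Rotation as Ro
from plant import env,kinematics,get_image
C=dict(R=((572.9,-174.9),-.0686),L=((548.7,153.4),.1034))
def quat(a):  # tool down, jaw axis along world heading a
    c,s=np.cos(a),np.sin(a)
    q=Ro.from_matrix(np.array([[0,c,s],[0,s,-c],[-1,0,0]],float)).as_quat(); return [q[3],*q[:3]]
def pose(c,q,back=23,z=101,flip=0):
    h,yaw=C[c]; p=yaw+q-.675; r=np.array([np.cos(p),np.sin(p)]); t=np.array([-r[1],r[0]])
    return [*(np.array(h)+99*r-back*t),z],quat(p+flip*np.pi),t
def push(c,q0,flip,step=.06,v=25,guard=4.5):
    p,o,t=pose(c,q0,45,160,flip); env.goto(p,o)
    p,o,t=pose(c,q0,45,101,flip); env.line_to(p,velocity=120)
    f0=np.array(env.get_contact_force()); print("t",env.get_t(),"f0",f0.round(2))
    hit=env.line_to(pose(c,q0,24,101,flip)[0],velocity=60,guard=guard); q=q0; log=[]
    while not hit and q<1.45:
        q+=step if q<1.25 else .02
        p,o,t=pose(c,q,23,101,flip); hit=env.line_to(p,o,velocity=v,guard=guard)
        f=-(np.array(env.get_contact_force())-f0)[:2]@t; log.append((round(q,2),round(f,1)))
        hit=hit or f>5
    h,yaw=C[c]
    fs=[]
    for _ in range(6):
        env.sleep(.1); fs.append(round(float(-(np.array(env.get_contact_force())-f0)[:2]@t),2))
    x=np.array(env.get_tool_pos())[:2]-h; rt=x+23*t
    print(c,log,"hold",fs,"q at stop ~",np.arctan2(rt[1],rt[0])-yaw+.675,"t",env.get_t())
E
python3 - <<'E'
from m import *
q0=np.array(env.get_q())
for f in(0,1):
    for c in"RL":
        for q in(0.05,.7,1.4):
            p,o,t=pose(c,q,flip=f);j=kinematics.solve_ik(p,o);print(f,c,q,None if j is None else np.round(j,2))
E
```

```text
0 R 0.05 [-0.19  0.76  0.81  1.67 -0.63  0.99  0.14]
0 R 0.7 [-0.17  0.72  0.62  1.62 -0.49  0.96  0.58]
0 R 1.4 [-0.16  0.65  0.44  1.67 -0.34  0.9   1.07]
0 L 0.05 [-0.58  0.59  0.53  1.8  -0.38  0.85 -0.39]
0 L 0.7 [-0.54  0.62  0.37  1.7  -0.28  0.87  0.08]
0 L 1.4 [-0.5   0.6   0.16  1.69 -0.12  0.86  0.54]
1 R 0.05 [ 1.01  0.96 -1.19  1.59  0.93  1.24  2.09]
1 R 0.7 [-0.4   0.93  1.1   1.63 -0.9   1.16 -2.26]
1 R 1.4 [-0.52  0.9   1.1   1.69 -0.89  1.13 -1.64]
1 L 0.05 [-0.11  0.55 -0.13  1.77  0.09  0.83  2.34]
1 L 0.7 [ 0.43  0.94 -1.19  1.64  0.92  1.22  2.3 ]
1 L 1.4 [-1.05  0.89  1.11  1.72 -0.88  1.11 -1.98]
```

Flip 0 is smooth for both clamps. I'll start with the right one.

Run:
```python
from m import *
push("R",.02,0)
```

```text
t 4.1583 f0 [ 0.55 -0.5   0.27]
R [(0.08, np.float64(0.0)), (0.14, np.float64(0.5)), (0.2, np.float64(-0.4)), (0.26, np.float64(-0.4)), (0.32, np.float64(-0.5)), (0.38, np.float64(-0.3)), (0.44, np.float64(0.2)), (0.5, np.float64(-0.1)), (0.56, np.float64(0.7)), (0.62, np.float64(-0.3)), (0.68, np.float64(-0.1)), (0.74, np.float64(-1.3)), (0.8, np.float64(-0.2)), (0.86, np.float64(-0.1)), (0.92, np.float64(-0.4)), (0.98, np.float64(-0.4)), (1.04, np.float64(0.1)), (1.1, np.float64(-0.5)), (1.16, np.float64(-1.0)), (1.22, np.float64(-0.9)), (1.28, np.float64(0.2)), (1.3, np.float64(-0.2)), (1.32, np.float64(-0.2)), (1.34, np.float64(-0.7)), (1.36, np.float64(-0.8)), (1.38, np.float64(-0.7)), (1.4, np.float64(-1.4)), (1.42, np.float64(-1.9)), (1.44, np.float64(0.1)), (1.46, np.float64(-0.4))] hold [-1.26, -0.98, -1.3, -0.24, -0.98, -0.8] q at stop ~ 1.4599860688814619 t 15.775
```

Run:
```python
from m import *
import cv2
d=get_image("scene")["color"][150:340,200:400,::-1]; e=get_image("top")["color"][130:280,300:400,::-1]
d=cv2.resize(d,None,fx=2.5,fy=2.5,interpolation=cv2.INTER_CUBIC); e=cv2.resize(e,None,fx=3,fy=3,interpolation=cv2.INTER_CUBIC)
o=np.zeros((475,800,3),np.uint8);o[:,:500]=d;o[:450,500:]=e;cv2.imwrite("pics/a1.png",o)
print(env.get_tool_pos())
```

```text
[ 662.66338292 -127.23051394  100.98238735]
```

View pics/a1.png

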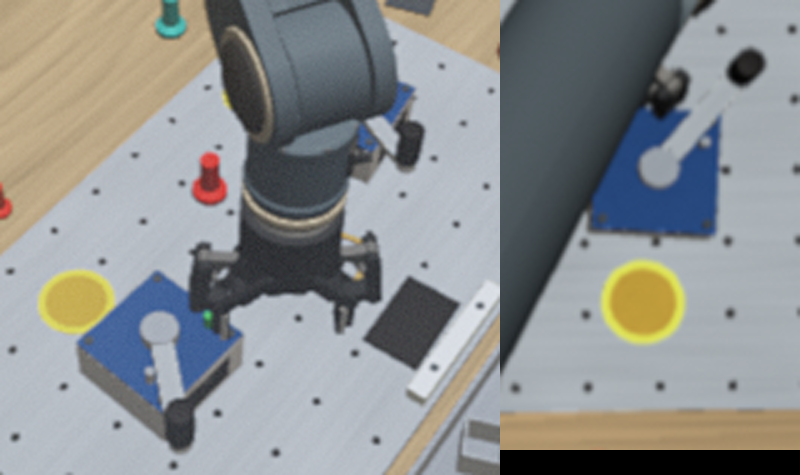

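The picture shows my mistake: I left the gripper open, so the knob passed between the fingers. The lever hasn't moved and nothing was touched. I'll lift, shut the fingers and repeat with longer steps.

```bash
sed -i 's/step=.06,v=25/step=.11,v=32/; s/if q<1.25 else .02/if q<1.2 else .035/' m.py
python3 - <<'E'
from m import *
p=env.get_tool_pos(); env.line_to([p[0],p[1],165],velocity=200); env.gripper_to(0.0); print(env.get_finger_gap())
push("R",.02,0)
E
```

```text
0.0011600294177692512
t 18.6917 f0 [ 0.26  0.39 -0.51]
R [(0.13, np.float64(-0.6)), (0.24, np.float64(0.2)), (0.35, np.float64(1.2)), (0.46, np.float64(-0.5)), (0.57, np.float64(1.6))] hold [2.34, 2.91, 3.04, 4.06, 3.6, 5.41] q at stop ~ 0.5377016895060494 t 22.2
```

Run:
```python
from m import *
_,_,t=pose("R",.5377); p=np.array(env.get_tool_pos()); f0=np.array([.26,.39])
F=lambda n:np.mean([(env.sleep(.05),-(np.array(env.get_contact_force())[:2]-f0)@t)[1] for _ in range(n)])
print(F(5))
for k in(1,2):
    h=env.line_to([p[0]+.7*k*t[0],p[1]+.7*k*t[1],p[2]],velocity=15,guard=5); f=F(6); print(k,h,f,np.array(env.get_tool_pos())-p)
    if h or f>6.5: break
print(env.get_t())
```

```text
4.8045842339806635
1 False 5.459097200198072 [0.05990385 0.19440013 0.03963454]
2 False 5.453427337252688 [0.22619593 0.61314906 0.06374353]
23.55
```

The force holds at about 5.4 N, against 1.2 N for a free lever. So the right clamp binds at q≈0.54. I'll back off and test the left one.

Run:
```python
from m import *
_,_,t=pose("R",.5377); p=np.array(env.get_tool_pos())
env.line_to([p[0]-14*t[0],p[1]-14*t[1],p[2]],velocity=80)
env.line_to([p[0]-14*t[0],p[1]-14*t[1],165],velocity=200)
push("L",.08,0)
```

```text
t 26.1583 f0 [-0.37  0.55  1.16]
L [(0.19, np.float64(0.6)), (0.3, np.float64(-0.2)), (0.41, np.float64(-0.1)), (0.52, np.float64(1.4)), (0.63, np.float64(-0.1)), (0.74, np.float64(1.6)), (0.85, np.float64(1.2)), (0.96, np.float64(0.7)), (1.07, np.float64(1.2)), (1.18, np.float64(0.9)), (1.29, np.float64(0.3)), (1.33, np.float64(0.9)), (1.36, np.float64(2.6)), (1.4, np.float64(2.4))] hold [2.21, 2.17, 1.93, 1.82, 1.22, 2.62] q at stop ~ 1.3528372307521856 t 33.5167
```

The left clamp swings freely to q≈1.35, which is home. Next I'll back off, hover over the marker and take a closer look.

```bash
cat >> m.py <<'E'
def wrist():
    p=np.array(env.get_tool_pos());q=env.get_orientation();d=get_image("wrist")
    T=np.eye(4);T[:3,:3]=Ro.from_quat([*q[1:],q[0]]).as_matrix();T[:3,3]=p
    M=np.linalg.inv(T@d["hand_eye"]);d["R"],d["t"]=M[:3,:3],M[:3,3];return d
E
python3 - <<'E'
from m import *
from h import *
_,_,t=pose("L",1.353); p=np.array(env.get_tool_pos())
env.line_to([p[0]-14*t[0],p[1]-14*t[1],p[2]],velocity=80)
env.line_to([p[0]-14*t[0],p[1]-14*t[1],165],velocity=200)
env.goto([487,6.5,180],quat(np.pi/2)); env.gripper_to(.6)
w1=wrist(); e=get_image("top")["color"]
env.line_to([487,6.5,140],velocity=150); w2=wrist()
for w in(w1,w2): print([b for b in blobs(w["color"],(0,150,60),(8,255,255),60)])
np.savez("pics/w.npz",R1=w1["R"],t1=w1["t"],R2=w2["R"],t2=w2["t"],m=w1["mtx"])
o=np.zeros((420,800,3),np.uint8);o[:,:560]=w1["color"][:,:,::-1]
o[:240,560:]=cv2.resize(e[130:250,190:310,::-1],(240,240));o[240:,560:]=cv2.resize(w2["color"][:,:,::-1],(240,180));cv2.imwrite("pics/a2.png",o)
cv2.imwrite("pics/top2.png",e[:,:,::-1]);print(env.get_t(),env.get_tool_pos())
E
```

```text
[([102.9, 7.1], [85, 0, 35, 18, 486]), ([275.9, 198.2], [257, 177, 39, 46, 1339])]
[([77.7, 1.2], [66, 0, 23, 4, 71]), ([276.4, 213.5], [254, 187, 46, 57, 1877])]
36.4 [487.51441389   6.34302989 140.56137438]
```

View pics/a2.png

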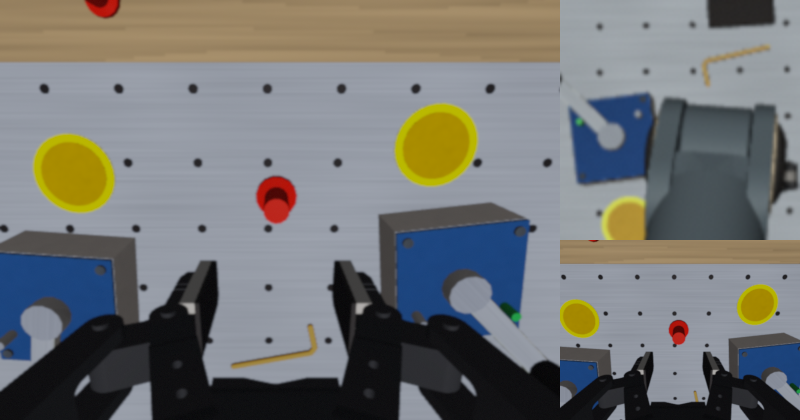

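The left lever is at the green stud. The marker's foot is at about (276,196.5) and its top at (276.5,210), with the right clamp's disc at (73,173). The fingers sit clear on either side.

Run:
```python
from h import *
z=np.load("pics/w.npz");w1=dict(R=z["R1"],t=z["t1"],mtx=z["m"]);w2=dict(R=z["R2"],t=z["t2"],mtx=z["m"])
S=dict(np.load("pics/scene0.npz"))
print("foot",onplane(w1,(276,196.5),20),"w2",onplane(w2,(276.3,209.5),20),"top",onplane(w1,(276.5,210),62))
print("foot tri w1+scene",tri([(w1,np.array([276,196.5])),(S,np.array([283.5,225.5]))]))
im=cv2.imread("pics/a2.png")[:,:560,::-1].copy()
for b in blobs(im,(22,140,120),(35,255,255),300): print(b,onplane(w1,b[0],12))
```

```text
foot [487.75824781   6.34762341  20.        ] w2 [487.20161673   6.1455123   20.        ] top [487.14682812   6.58938111  62.        ]
foot tri w1+scene (array([487.59143146,   6.25628158,  20.31689922]), np.float64(0.38505637140701765))
([435.7, 144.5], [395, 104, 82, 82, 5237]) [444.38049373 141.62593345  12.        ]
([73.5, 172.8], [34, 134, 80, 78, 4869]) [ 468.58750788 -169.27151209   12.        ]
```

Run:
```python
from m import *
X,Y=487.4,6.4
env.line_to([X,Y,60],velocity=150); env.line_to([X,Y,40],velocity=60,guard=6)
env.gripper_to(0.0); print("gap",env.get_finger_gap(),env.get_tool_pos())
g=np.array(env.get_tool_pos())
env.line_to([g[0],g[1],120],velocity=120)
env.line_to([468,-168.5,120],velocity=150); env.line_to([468,-168.5,g[2]+6],velocity=120)
print("gap",env.get_finger_gap(),env.get_contact_force())
print(env.line_to([468,-168.5,g[2]-1.5],velocity=15,guard=4),env.get_tool_pos(),env.get_contact_force(),env.get_t())
```

```text
gap 0.2092431106534471 [487.67570012   6.37499191  40.36716091]
gap 0.20938290175579233 [ 0.53364474  0.09712751 -1.53810182]
True [ 468.27926303 -168.46970282   40.3844764 ] [-0.38246005  0.55780277  4.43207544] 41.325
```

Run:
```python
from m import *
from h import *
env.gripper_to(.6); p=env.get_tool_pos(); env.line_to([p[0],p[1],60],velocity=60); env.line_to([p[0],p[1],180],velocity=200)
w=wrist(); env.goto([470,10,260],quat(np.pi/2)); env.sleep(.3)
e=get_image("top");s=get_image("scene")
r=[b for b in blobs(w["color"],(0,150,60),(8,255,255),60)];print(r)
y=[b for b in blobs(w["color"],(22,140,120),(35,255,255),300)];print(y)
o=np.zeros((600,800,3),np.uint8);o[:320,:400]=cv2.resize(e["color"][120:280,190:390,::-1],(400,320));o[:320,400:]=cv2.resize(s["color"][150:342,180:420,::-1],(400,320))
o[320:,:373]=cv2.resize(w["color"][:,:,::-1],(373,280));cv2.imwrite("pics/a3.png",o)
np.savez("pics/w3.npz",R=w["R"],t=w["t"],mtx=w["mtx"]);np.savez("pics/e3.npz",**e);print(env.get_t())
```

```text
[([325.9, 26.7], [309, 7, 33, 40, 1018]), ([273.9, 200.1], [255, 179, 39, 46, 1338])]
[([275.4, 194.5], [237, 159, 77, 76, 3037])]
44.2333
```

View pics/a3.png

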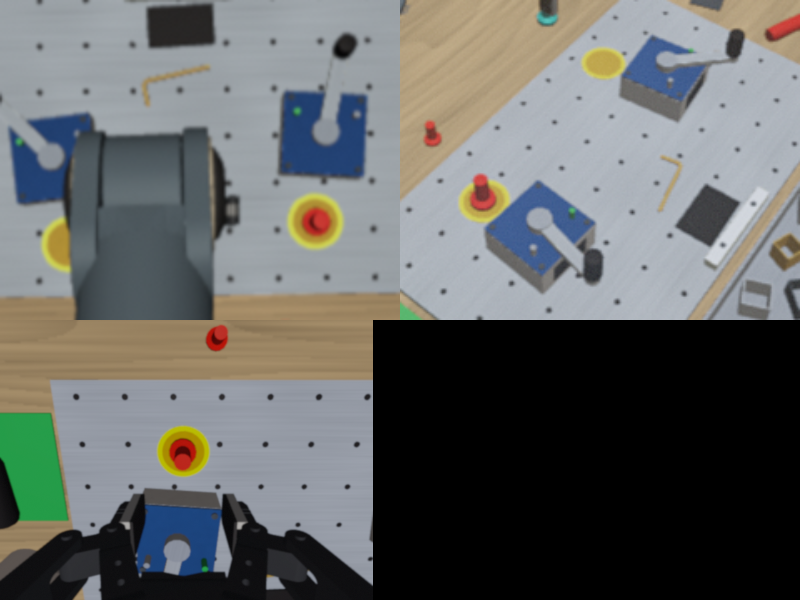

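The marker stands upright and centred on the right clamp's disc. I'll work out both lever angles from the last pictures before handing in.

Run:
```python
from h import *
from m import C
S=dict(np.load("pics/scene0.npz"));E=dict(np.load("pics/e3.npz"))
bs=[b for b in blobs(E["color"],(0,0,0),(180,255,45),30) if b[1][4]<250 and 150<b[0][0]<400 and 110<b[0][1]<200];print(bs)
def q(c,x): h,y=C[c];v=x[:2]-h;return np.arctan2(v[1],v[0])-y+.675,np.hypot(*v)
for b in bs:
    x=onplane(E,b[0],105);print(x,q("L" if b[0][0]<280 else "R",x))
print("scene L",q("L",onplane(S,(381.6,170.6),117)),"R",q("R",onplane(S,(180+193*.6,150+254*.6),117)))
w=dict(np.load("pics/w3.npz"));print("marker foot",onplane(w,(274,198.5),20),"disc",onplane(w,(275.4,196.5),12))
```

```text
[([361.8, 143.0], [357, 138, 11, 11, 78]), ([183.7, 167.8], [178, 163, 12, 10, 77])]
[ 668.64455936 -195.18765607  105.        ] (np.float64(0.534794911734888), np.float64(97.87037159125312))
[617.77324591 222.18657194 105.        ] (np.float64(1.3549187064453259), np.float64(97.48182282370395))
scene L (np.float64(1.350389746951246), np.float64(98.07816752182836)) R (np.float64(0.5356552653427682), np.float64(97.67713896080195))
marker foot [ 468.52869685 -169.44980116   20.        ] disc [ 468.82520429 -168.22539131   12.        ]
```

Everything agrees: left lever at 1.35 (home), right at 0.535 (the bind), marker within about 1.5 mm of the disc centre.

```bash
python3 -c "
from plant import env
print(env.get_t(),env.get_contact_force());env.sign_off()"
```

```text
44.2333 [-0.12581913 -0.00298015 -0.22349818]
the job is handed in; nothing more can be done
```

I checked both clamps and stood the red marker upright on the yellow disc of the right-hand clamp, the one that binds. I handed the job in at 44.2 s of the 72 s allowed.

- **Right clamp (binds):** it came up firm at q ≈ 0.54 rad. I held it at about 5 N for roughly a second, with no averaged reading above 5.5 N, and left it there. The final pictures show 0.535.
- **Left clamp (free):** it took about 1 N all the way and stopped at home. The final pictures show 1.350 and 1.355, against 1.35 for fully home.
- **Marker:** it stands upright about 1.5 mm from the disc centre, with the gripper well clear.

**First attempt:** my first push on the right clamp was made with the gripper still open, so the knob passed between the fingers. A picture showed the lever had not moved. I shut the fingers and repeated it.

**Weakest check:** the small extra press against the bind (about 0.6 mm) did not show the 3–4 N per mm rise. The force only went from 4.8 to 5.5 N, with about 1 N of noise. I called it a bind because the force held well above the 1.2 N of a free lever, the stop was within 0.45–1.1 rad, and the other clamp ran home.

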